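# Grade the loose citrus into its dishes

## Task

Sort the four loose fruits on the table for the next class: put the biggest of the three loose round yuzu in the biggest round steel dish, the middle one in the middle dish, the smallest in the smallest dish, and the lemon flat in the square wooden tray. Set each fruit down gently, without dropping it, let go of it and leave the dishes standing level on the table. Leave the reamer, the spray bottle and everything else alone.

Things in the scene. Friction and masses are not known exactly. Their poses are not given: they have to be found in the camera images.
- yuzu_big: a yellow-orange yuzu (squat round citrus with a small dark stem scar on top), the biggest of the three loose ones: 62 mm across its middle, 52 mm high, with a small flat underside so that it does not roll. Origin at its centre, z up; it is round, so its yaw means nothing
- yuzu_mid: a yellow-orange yuzu (squat round citrus with a small dark stem scar on top), the middle-sized of the three loose ones: 51 mm across its middle, 44 mm high, with a small flat underside so that it does not roll. Origin at its centre, z up; it is round, so its yaw means nothing
- yuzu_small: a yellow-orange yuzu (squat round citrus with a small dark stem scar on top), the smallest of the three loose ones: 40 mm across its middle, 36 mm high, with a small flat underside so that it does not roll. Origin at its centre, z up; it is round, so its yaw means nothing
- lemon: the one loose lemon: paler yellow, pointed at both ends, lying on its side: 76 mm long, 46 mm thick. Origin at its centre (23 mm above what it lies on), x along its length, z up; a small flat below keeps it from rolling
- dish_big: the biggest of three round, shallow, open stainless steel dishes, loose on the table: 150 mm across the rim, 28 mm high, floor 4 mm thick and flat over the middle 96 mm, sides flaring outward, wall 3 mm. Origin at the centre of its underside, z up
- dish_mid: the middle-sized of three round, shallow, open stainless steel dishes, loose on the table: 124 mm across the rim, 25 mm high, floor 4 mm thick and flat over the middle 78 mm, sides flaring outward, wall 3 mm. Origin at the centre of its underside, z up
- dish_small: the smallest of three round, shallow, open stainless steel dishes, loose on the table: 100 mm across the rim, 22 mm high, floor 4 mm thick and flat over the middle 62 mm, sides flaring outward, wall 3 mm. Origin at the centre of its underside, z up
- square_tray: a square open wooden tray, loose on the table: 110 x 110 mm outside, 22 mm high, walls and floor 6 mm thick (98 x 98 mm inside). Origin at the centre of its underside, x and y along its sides, z up
- reamer: bystander, leave alone: a wooden hand citrus reamer lying on the far part of the table, 147 mm long, 41 mm thick. Origin on its axis, 75 mm from the handle's end, x along it towards the fluted head
- spray_bottle: bystander, leave alone: a clear green spray bottle with a black trigger head standing upright at the robot's right, 70 mm in diameter, 205 mm high. Origin at the centre of its underside, z up. (Not listed, not part of the job and out of the way: a big steel bowl heaped with yuzu at the left edge of the table, and a stack of pale green cups in the far left part)
Things that resemble listed ones, but are neither listed nor needed, are in the scene too. Leave any blue or red look-alike of the lemon alone.

How it is judged (in metres and radians):
At the end, for the whole second after the job is handed in: Each fruit at rest in its own vessel, centre within (horizontally) and under (above the underside): big yuzu 45 and 45 mm, middle 37 and 40, small 30 and 36, lemon 42 and 36 mm, and over 10 mm; vessels on the table, tilted under 0.1 rad, fruit slower than 20 mm/s (horizontal distance between yuzu_big and dish_big below 0.045 m and z of yuzu_big in the frame of dish_big between 0.01 and 0.045 m and linear speed of each of yuzu_big, yuzu_mid, yuzu_small, lemon below 0.02 m/s and angle between each of dish_big, dish_mid, dish_small, square_tray's own z axis and vertical below 0.1 rad and height (world z) of each of dish_big, dish_mid, dish_small, square_tray below 0.01 m and horizontal distance between yuzu_mid and dish_mid below 0.037 m and z of yuzu_mid in the frame of dish_mid between 0.01 and 0.04 m and horizontal distance between yuzu_small and dish_small below 0.03 m and z of yuzu_small in the frame of dish_small between 0.01 and 0.036 m and horizontal distance between lemon and square_tray below 0.042 m and z of lemon in the frame of square_tray between 0.01 and 0.036 m); the robot touches nothing.
It fails at once if the reamer or the spray bottle is shoved or knocked (moved more than 25 mm) (distance of any of reamer, spray_bottle from where it was at the start of the episode above 0.025 m).
It fails at once if a fruit is dropped or thrown (faster than 0.9 m/s out of the fingers, a fall of about 4 cm) ((linear speed of yuzu_big above 0.9 m/s and contact force between the fingers and yuzu_big below 0.05 N) or (linear speed of yuzu_mid above 0.9 m/s and contact force between the fingers and yuzu_mid below 0.05 N) or (linear speed of yuzu_small above 0.9 m/s and contact force between the fingers and yuzu_small below 0.05 N) or (linear speed of lemon above 0.9 m/s and contact force between the fingers and lemon below 0.05 N)).
It also fails if it takes over 102 s, if anything falls off the work surface, if the arm or the gripper's body presses on something with over 40 N, if the wrist force passes 120 N, or if a joint passes its speed limit or range.

## Robot

A 6-joint arm with a two-finger parallel gripper is mounted at the origin on the work surface. World frame = base frame: x ahead of the robot, y to its left, z up, the work surface at z = 0. Lengths are in mm, angles in rad, forces in N, time in s.
With the tool pointing down it reaches from about 350 to 875 mm from the base axis. Payload 4.2 kg.
Tool frame: the origin (TCP) lies between the finger pads; the fingertips stand 11 mm ahead of it and the grasp point (between the pads) lies 8 mm behind it; z points along the fingers, y is the direction in which the jaws open and shut (so a half turn about z gives the same grasp; the last joint's range is limited). The gripper opens to 85 mm and grips with 20 to 120 N. Pads are 22 mm wide; open, the fingers measure 114 mm over their backs; the gripper's body (76 mm by 85 mm) begins 54 mm behind the grasp point. The pads swing forward as they close: fully open they stand 13 mm farther back than shut.
Start: joints at [1.517, 0.385, 0.008, 0, -1.194, -0.259], TCP at [192.295, 594.661, 204.212] pointing down, gripper open.
Joint ranges: [-3.14, 3.14], [-1.21, 2.06], [-1.07, 1.41], [-3.16, 2.05], [-2.99, -0.16], [-3.1, 3.1]. Speed limits (rad/s): [2.79, 2.79, 3.14, 3.14, 3.14, 3.14].

## Interface

Orientations are given as a unit quaternion [x, y, z, w].
In Python, from bench import * gives the robot as it stands.
- The arm moves only by the tool servo_tool, never from a script. Its argument "rows" is a list of rows, each a list of 7 numbers: the opening, from 0 (shut) to 1 (fully open), then the shift along the tool's x, y, z in cm, then the turn, a rotation vector about the tool's x, y, z in degrees. A call has 1 to 12 rows; each row shifts and turns the commanded pose from where the row before left it, along the tool's axes as they then stand; what a row does not reach is not made up. A row lasts 1/10 s, in which the tool goes at most 50 mm and 8.59 degrees, less where a joint would pass 70% of its speed; a pose out of reach is approached as far as the arm can. A call is refused whole if a number of a shift passes 5 or a number of a turn 8.59, either way. A call with a gripper value outside its range is refused whole. The fingers move at their own pace and stop on an object; the grip force is fixed at half the most. Time passes only in rows, so rows that do not move let the fingers close. It gives the time, the measured TCP pose, the force and the opening at its end, in the units of the state.
- read_state(): the state, without advancing time (a new reading comes with each control period).
- get_image(name): name is "side" or "top" or "wrist"; returns a dict with "image" (480x640x3 uint8, red, green, blue), "mtx" (3x3 intrinsics, pixels), "extrinsics" (4x4, takes a point from camera to world coordinates). Camera axes: x right, y up, looking along -z (the intrinsics and any distortion apply to the point x, -y, -z); pixel columns grow to the right and rows downward; lengths in mm; the calibration is good to about 2 mm. A picture is of the moment at which its call begins. There is no depth.
- job_done(): hands the job in, once; it reports no verdict.
The state is a dict: "clock": time; "joints": joint angles; "joint_vel": joint speeds; "joint_efforts": joint torques, N m; "position": TCP position; "ee_rot": TCP orientation; "contact_force": force on the tool from outside, world axes, zero at the start; "wrist_torque": the same for the moment, N m; "gripper_width": finger opening in mm.
Only numpy, scipy, OpenCV 4.12 (cv2) and the standard library are available. Lean on these libraries where they do the work, as an engineer would, in place of code of your own. Each camera call takes 0.05 s, during which the arm holds its last target. There are 200 camera calls.

## Working session

There is one attempt and no reset: what is moved stays moved. The work goes in short steps, Python scripts to look and compute and a tool call to move; the robot and the scene stay as the last step left them, time stands still between calls to the robot, and variables do not carry over. Pictures are saved under pics/ and viewed, about 12 in all and at most 16, crops included, and the job is handed in when it is done.

Besides the shell and the picture viewer there is one more tool, called after "Request:" as name(argument=value, ...) on one line, values as JSON. servo_tool: Moves the arm, as the interface text tells. Its arguments: {"type":"object","properties":{"rows":{"type":"array","items":{"type":"array","items":{"type":"number"}}}},"required":["rows"]}

```bash
mkdir -p pics; python3 - <<'E'
from bench import *
import cv2,numpy as np
s=read_state(); print(s['clock'],s['position'],s['ee_rot'],s['gripper_width'])
for n in ['top','side']:
    d=get_image(n); cv2.imwrite(f'pics/{n}0.png',d['image'][:,:,::-1]); np.savez(f'{n}0.npz',**d)
    print(n,d['mtx'].round(1).tolist(),d['extrinsics'].round(3).tolist(),[k for k in d])
E
```

```text
0.0 [192.09642376 594.06530381 203.11063655] [ 9.87780200e-01 -1.55849558e-01 -1.30213668e-04  1.08415670e-03] 85.65494944940785
top [[596.4, 0.0, 317.3], [0.0, 596.4, 243.2], [0.0, 0.0, 1.0]] [[-0.019, 0.995, -0.095, 410.356], [-1.0, -0.018, 0.001, -97.953], [-0.0, 0.095, 0.995, 1704.916], [0.0, 0.0, 0.0, 1.0]] ['image', 'mtx', 'extrinsics']
side [[451.9, 0.0, 318.5], [0.0, 451.9, 242.2], [0.0, 0.0, 1.0]] [[-0.999, 0.026, -0.033, 515.266], [-0.042, -0.593, 0.804, 772.934], [0.002, 0.805, 0.594, 685.245], [0.0, 0.0, 0.0, 1.0]] ['image', 'mtx', 'extrinsics']
```

View pics/top0.png

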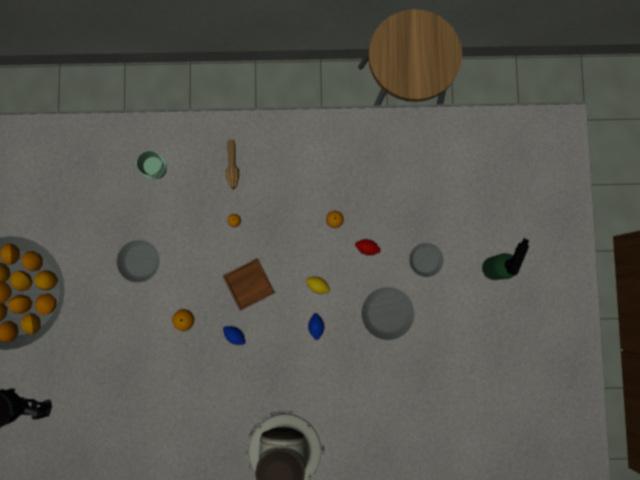

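View pics/side0.png

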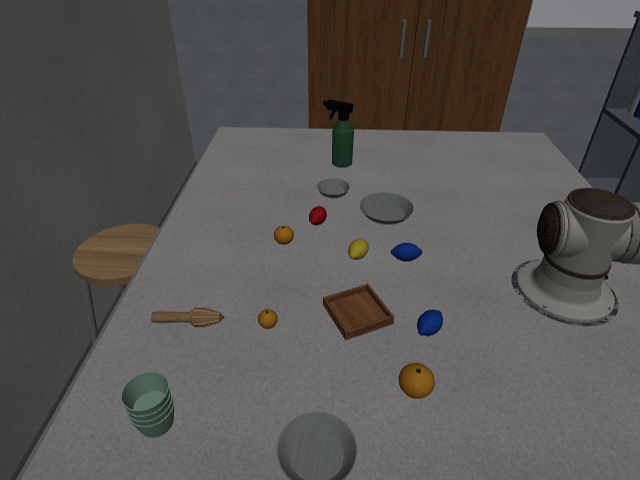

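The top view shows the yuzu at (183,320), (335,219) and (234,220), which look big, middle and small in that order. The yellow lemon is at (318,285), with blue look-alikes at (234,335) and (316,326) and a red one at (368,247). The dishes are at (388,313) big, (138,261) mid and (426,260) small, and the tray is at (249,284). The side view agrees.

```bash
cat > h.py <<'E'
import numpy as np,cv2
def ray(d,p):
    K=d['mtx'];E=d['extrinsics']
    v=np.array([(p[0]-K[0,2])/K[0,0],-(p[1]-K[1,2])/K[1,1],-1.])
    return E[:3,3],E[:3,:3]@v
def onz(d,p,z):
    o,v=ray(d,p); return o+v*(z-o[2])/v[2]
def tri(d1,p1,d2,p2):
    o1,v1=ray(d1,p1);o2,v2=ray(d2,p2)
    t=np.linalg.lstsq(np.c_[v1,-v2],o2-o1,rcond=None)[0]
    a,b=o1+v1*t[0],o2+v2*t[1]; return (a+b)/2,np.linalg.norm(a-b)
def blobs(mask,amin=60):
    cs,_=cv2.findContours(mask.astype(np.uint8),cv2.RETR_EXTERNAL,cv2.CHAIN_APPROX_NONE)
    return [c for c in cs if cv2.contourArea(c)>amin]
def fruitmask(im):
    h=cv2.cvtColor(im,cv2.COLOR_RGB2HSV); return (h[...,0]>10)&(h[...,0]<36)&(h[...,1]>150)&(h[...,2]>70)
def cen(c):
    m=cv2.moments(c); return np.array([m['m10'],m['m01']])/m['m00']
E
python3 - <<'E'
from h import *
T,S=[dict(np.load(f'{n}0.npz')) for n in('top','side')]
fs=[]
for n,d in(('top',T),('side',S)):
    for c in blobs(fruitmask(d['image'])):
        p=cen(c)
        if n=='top' and (p[0]<70 or p[1]<130): continue
        print(n,p.round(1),cv2.contourArea(c),[round(x,1) for x in cv2.minAreaRect(c)[1]],round(cv2.minAreaRect(c)[2]))
tops={'big':((183,320),(417,380),26),'mid':((335,219),(284,235),22),'small':((234,220),(268,319),18),'lemon':((318,285),(358,248),23)}
for k,(a,b,z) in tops.items():
    A=min([cen(c) for c in blobs(fruitmask(T['image']))],key=lambda p:np.hypot(*(p-a)))
    B=min([cen(c) for c in blobs(fruitmask(S['image']))],key=lambda p:np.hypot(*(p-b)))
    print(k,onz(T,A,z).round(),[x.round() for x in tri(T,A,S,B)])
# dishes & tray
hsv=cv2.cvtColor(T['image'],cv2.COLOR_RGB2HSV)
for (x,y),r,z in [((388,313),40,28),((138,261),35,25),((426,260),28,22)]:
    sub=T['image'][y-r:y+r,x-r:x+r].astype(int)
    gray=sub.sum(2)/3; bg=np.median(np.r_[gray[0],gray[-1],gray[:,0],gray[:,-1]])
    m=cv2.morphologyEx((gray<bg-12).astype(np.uint8),cv2.MORPH_CLOSE,np.ones((5,5)))
    c=max(blobs(m,20),key=cv2.contourArea)
    e=cv2.fitEllipse(cv2.convexHull(c)); p=np.array(e[0])+[x-r,y-r]
    zz=z; print('dish',p.round(1),onz(T,p,zz).round(),'diam mm',[round(a*(1705-z)/596.4) for a in e[1]])
m=(hsv[...,0]<16)&(hsv[...,1]>90); m[:,:215]=0;m[:,285:]=0;m[:250]=0;m[320:]=0
c=max(blobs(m),key=cv2.contourArea);b=cv2.boxPoints(cv2.minAreaRect(c))
B=np.array([onz(T,q,22) for q in b]);print('tray',B.mean(0).round(),B.round()[:,:2].tolist())
# lemon axis
c=min(blobs(fruitmask(T['image'])),key=lambda c:np.hypot(*(cen(c)-(318,285))))
P=np.array([onz(T,q,23)[:2] for q in c[:,0]]);w,V=np.linalg.eigh(np.cov(P.T));v=V[:,1];print('lemon axis',np.degrees(np.arctan2(v[1],v[0])),np.ptp(P@v),np.ptp(P@V[:,0]))
im=T['image'][180:350,120:460];cv2.imwrite('pics/crop.png',cv2.resize(im,None,fx=2.3,fy=2.3,interpolation=cv2.INTER_CUBIC)[:,:,::-1])
E
```

```text
top [182. 320.] 286.0 [20.0, 19.0] 90
top [317.4 284.7] 243.0 [15.0, 23.0] 90
top [252. 289.] 679.0 [24.1, 34.8] 59
top [243.1 271.5] 178.0 [12.1, 37.3] 67
top [233.6 219.9] 107.0 [12.0, 11.0] 90
top [334.4 218.7] 188.5 [16.0, 15.0] 90
side [417.1 379.9] 865.0 [34.4, 32.7] 22
side [267.1 317.9] 241.5 [17.0, 18.0] 90
side [358.  311.4] 513.0 [33.8, 50.3] 72
side [357.9 248.3] 270.0 [17.4, 20.2] 72
side [283.2 233.7] 223.5 [16.1, 18.3] 72
big [362. 282.  26.] [array([364., 280.,  32.]), np.float64(2.0)]
mid [ 640. -150.   22.] [array([ 641., -150.,   27.]), np.float64(2.0)]
small [643. 137.  18.] [array([643., 137.,  23.]), np.float64(2.0)]
lemon [454. -98.  23.] [array([455., -98.,  27.]), np.float64(2.0)]
dish [387.1 313.3] [ 370. -292.   28.] diam mm [149, 150]
dish [137.3 260.9] [530. 409.  25.] diam mm [121, 123]
dish [425.6 259.7] [ 519. -405.   22.] diam mm [98, 99]
tray [460.  96.  22.] [[486.0, 169.0], [533.0, 71.0], [435.0, 24.0], [388.0, 121.0]]
lemon axis 60.939801314068426 70.33322912307919 40.49057545698628
```

View pics/crop.png

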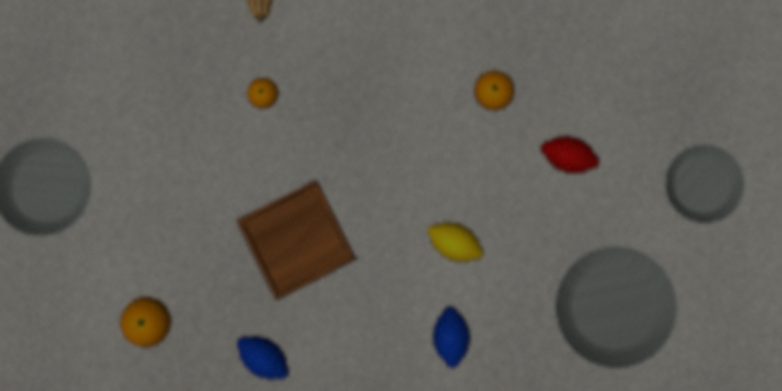

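Sizes and heights agree: dish diameters 149/122/98, tray side 109, and the tri heights are within 6 mm. The three loose yuzu are ordered by area 286/188/107 px, and the yellow lemon (not the blue or red ones) is at (318,285). I'll level the yaw and go above the big yuzu.

Request:
servo_tool(rows=[[1,0,0,2,0,0,-6],[1,0,0,2,0,0,-6],[1,0,0,2,0,0,-5.94],[1,2.1,3.9,0,0,0,0],[1,2.1,3.9,0,0,0,0],[1,2.1,3.9,0,0,0,0],[1,2.1,3.9,0,0,0,0],[1,2.1,3.9,0,0,0,0],[1,2.1,3.9,0,0,0,0],[1,2.1,3.9,0,0,0,0],[1,2.1,3.9,0,0,0,0]])

```text
clock: 1.2
position: [360.7, 280.9, 144.1]
ee_rot: [1.0, 0.0, -0.0, 0.0]
contact_force: [0.8, 0.1, -0.1]
gripper_width: 85.2
```

```bash
cat >> h.py <<'E'
def look(name,z,near=None):
    from bench import get_image,read_state
    import time
    d=get_image('wrist');s=read_state();cv2.imwrite(f'pics/{name}.png',d['image'][:,:,::-1])
    print(s['clock'],s['position'].round(1) if hasattr(s['position'],'round') else s['position'],np.round(s['ee_rot'],3),s['gripper_width'],'cam',d['extrinsics'][:3,3].round())
    for c in blobs(fruitmask(d['image']),300):
        P=np.array([onz(d,q,z)[:2] for q in c[:,0]]); p=onz(d,cen(c),z)
        (u,v),r=cv2.minEnclosingCircle(P.astype(np.float32))
        w,V=np.linalg.eigh(np.cov(P.T));a=V[:,1]
        print(cen(c).round(),'at',p.round(1)[:2],'circ',round(u,1),round(v,1),'diam',round(2*r,1),'minor',np.ptp(P@V[:,0]).round(1),'ang',np.degrees(np.arctan2(a[1],a[0])).round(1))
    return d
E
python3 -c "
from h import *
look('w1',26)"
```

```text
1.25 [361.3 275.9 143.7] [ 1.    -0.002 -0.001  0.002] 85.36188968577615 cam [429. 281. 314.]
[322. 220.] at [366.  278.1] circ 365.2 277.8 diam 60.3 minor 58.1 ang -177.5
```

View pics/w1.png

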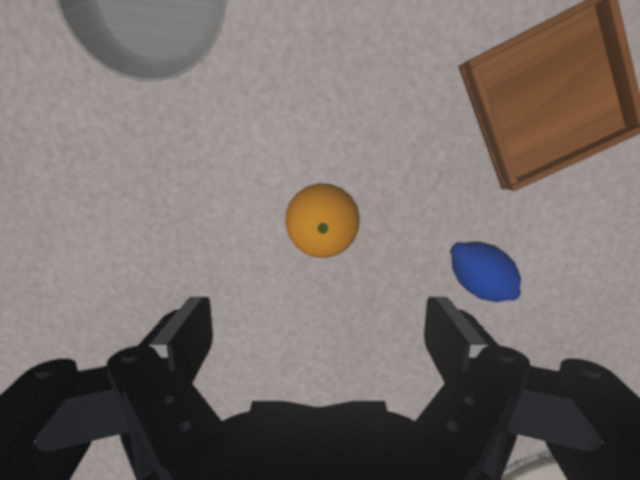

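Wrist view: big yuzu at (322,220), diameter measured 60 mm, so it is the right one. Next I correct, start down and read the settled pose.

Request:
servo_tool(rows=[[1,0.4,0.2,3,0,0,0],[1,0,0,2,0,0,0],[1,0,0,0,0,0,0],[1,0,0,0,0,0,0]])

```text
clock: 1.65
position: [364.5, 280.8, 94.4]
ee_rot: [1.0, 0.0, -0.0, 0.0]
contact_force: [-0.2, -0.4, -0.3]
gripper_width: 85.3
```

```bash
python3 -c "
from h import *
look('w2',26)"
```

```text
1.7 [364.8 281.4  95. ] [ 1.     0.001  0.    -0.   ] 85.2992065019043 cam [433. 281. 264.]
[322. 242.] at [365.7 278.1] circ 364.8 277.9 diam 61.7 minor 59.0 ang 175.9
```

Request:
servo_tool(rows=[[1,0,0.25,2.5,0,0,0],[1,0,0,2.5,0,0,0],[1,0,0,2,0,0,0],[1,0,0,0,0,0,0],[0,0,0,0,0,0,0],[0,0,0,0,0,0,0],[0,0,0,0,0,0,0],[0,0,0,0,0,0,0],[0,0,0,0,0,0,0]])

```text
clock: 2.6
position: [364.6, 278.5, 24.7]
ee_rot: [1.0, 0.0, 0.0, -0.0]
contact_force: [0.2, -0.8, 0.6]
gripper_width: 12.2
```

The width of 12 mm means the jaws went past the fruit, so I'm looking.

```bash
python3 -c "
from h import *
look('w3',26)"
```

```text
2.65 [364.7 278.   25.1] [1.    0.001 0.    0.   ] 4.748849932605204 cam [433. 279. 195.]
[319. 271.] at [370.3 278.1] circ 363.9 278.0 diam 64.1 minor 64.0 ang 95.3
```

View pics/w3.png

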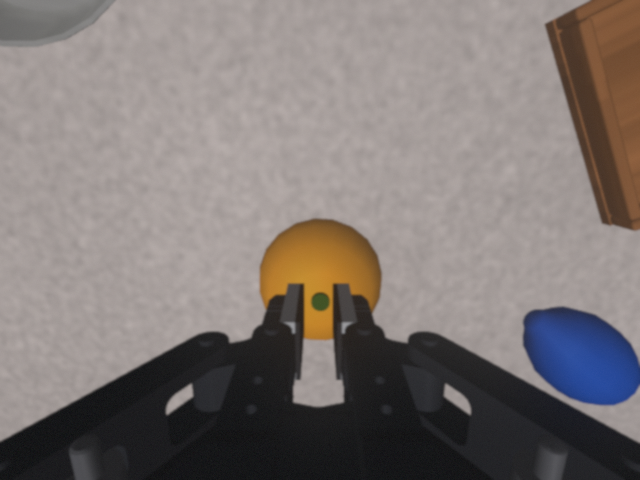

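```bash
python3 -c "
from h import *
from bench import *
d=get_image('wrist');E=d['extrinsics'];s=read_state();p=np.array(s['position']);print(s['clock'],p,s['gripper_width'],s['contact_force']);print(d['mtx'].round(),E.round(2))
for dz in(-11,0,8,20,40,60):
  for dx in (-11,11):
    c=np.linalg.inv(E)@np.r_[p+[dx,0,dz],1];k=d['mtx'];print(dz,dx,k[0,0]*c[0]/-c[2]+k[0,2],k[1,1]*-c[1]/-c[2]+k[1,2])
S=get_image('side')['image'][300:460,330:510]
cv2.imwrite('pics/s1.png',cv2.resize(S,None,fx=3.3,fy=3.3,interpolation=cv2.INTER_CUBIC)[:,:,::-1])
"
```

```text
2.7 [365.04440018 278.10020726  25.63275829] 0.5479686135050202 [ 0.21529235 -2.92024428 11.73079925]
[[357.   0. 318.]
 [  0. 357. 241.]
 [  0.   0.   1.]] [[ 0.0000e+00  9.6000e-01  2.7000e-01  4.3295e+02]
 [-1.0000e+00  0.0000e+00  0.0000e+00  2.7849e+02]
 [ 0.0000e+00 -2.7000e-01  9.6000e-01  1.9517e+02]
 [ 0.0000e+00  0.0000e+00  0.0000e+00  1.0000e+00]]
-11 -11 318.4869384858704 291.25814862567626
-11 11 318.5344977348496 252.84118682007693
0 -11 318.5223153091815 299.8675831238767
0 11 318.5738650456185 259.45524305901523
8 -11 318.5507080295884 306.7773405212322
8 11 318.6055627698433 264.7807409549626
20 -11 318.5982640162464 318.35074123412335
20 11 318.658859692624 273.7350951576871
40 -11 318.6942663271665 341.7142185105521
40 11 318.76724150079446 291.94419708809227
60 -11 318.81947277453196 372.1849223910231
60 11 318.910203198982 315.96302624756163
```

View pics/s1.png

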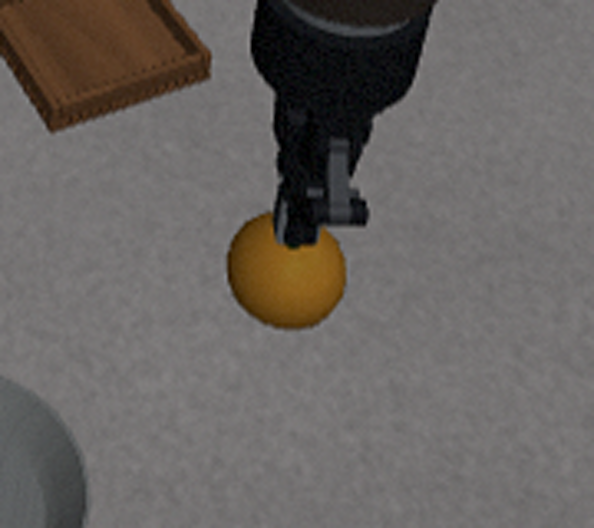

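Side crop: the shut fingertips sit on top of the yuzu, which hasn't moved. The tips therefore seem higher than reported. I'll lift 6 cm, open, and measure the tips in the side view.

Request:
servo_tool(rows=[[0,0,0,-3,0,0,0],[0,0,0,-3,0,0,0],[0,0,0,0,0,0,0],[0,0,0,0,0,0,0]])

```text
clock: 3.15
position: [364.5, 278.5, 84.8]
ee_rot: [1.0, 0.0, 0.0, -0.001]
contact_force: [-0.1, 0.2, -0.3]
gripper_width: 0.2
```

```bash
python3 -c "
from h import *
from bench import *
s=read_state();p=np.array(s['position']);print(s['clock'],p,s['gripper_width'],s['contact_force'],s['joints'])
look('w4',26)
d=get_image('side');E=d['extrinsics'];k=d['mtx']
im=d['image'].copy()
x0,y0=350,270
S=cv2.resize(im[y0:y0+150,x0:x0+150],None,fx=4,fy=4,interpolation=cv2.INTER_CUBIC)
for dz,col in((-11,(255,0,0)),(0,(0,255,0)),(30,(0,0,255)),(60,(255,0,255))):
    c=np.linalg.inv(E)@np.r_[p+[0,0,dz],1];u=k[0,0]*c[0]/-c[2]+k[0,2];v=k[1,1]*c[1]/c[2]+k[1,2];print(dz,u,v)
    cv2.circle(S,(int((u-x0)*4),int((v-y0)*4)),4,col,-1)
cv2.imwrite('pics/s2.png',S[:,:,::-1])
"
```

```text
3.15 [364.46615271 278.46358804  84.80463402] 0.20939507852767328 [-0.13740666  0.18826929 -0.25496874] [ 1.00808336e+00  2.37486118e-01 -5.53764798e-01 -3.77731536e-04
 -7.77693276e-01  5.63001862e-01]
3.2 [364.  277.9  84. ] [ 1. -0. -0.  0.] 0.021344511476695572 cam [433. 278. 255.]
[319. 245.] at [366. 278.] circ 364.3 277.8 diam 61.6 minor 59.2 ang -165.1
-11 420.454707264472 363.42304517661813
0 421.3538383691594 359.1396620633037
30 423.8876387584997 347.0688553215187
60 426.5479472032233 334.39537510386066
```

View pics/s2.png

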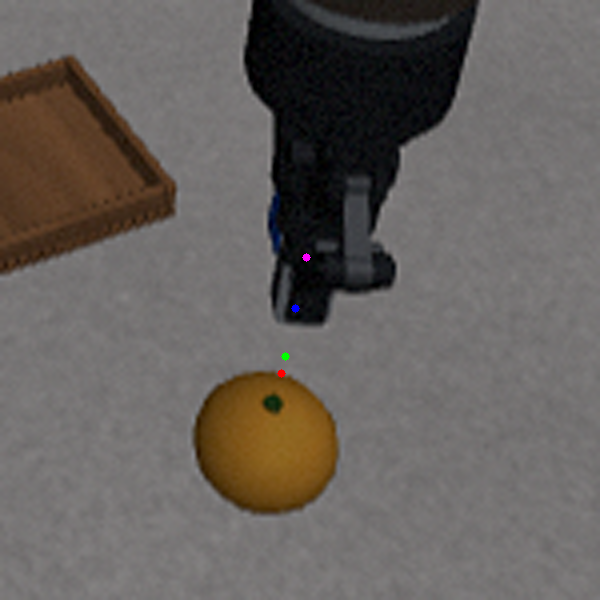

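The tips sit about 26 mm behind the reported TCP when shut, both from the side view and from where they rested on the 52 mm top. That is about 37 mm farther back than documented. I'll therefore go lower, watching force, with the reported z for this grasp about -18.

Request:
servo_tool(rows=[[1,0,0,0,0,0,0],[1,0,0,0,0,0,0],[1,0,0,0,0,0,0],[1,0,0,1,0,0,0],[1,0,0,2.5,0,0,0],[1,0,0,2.5,0,0,0],[1,0,0,2.2,0,0,0],[1,0,0,1.2,0,0,0],[1,0,0,0,0,0,0]])

```text
clock: 4.15
position: [363.3, 276.6, -12.0]
ee_rot: [1.0, -0.0, -0.002, 0.002]
contact_force: [0.2, -0.3, 0.8]
gripper_width: 85.4
```

Request:
servo_tool(rows=[[1,0,0,0.8,0,0,0],[0,0,0,0,0,0,0],[0,0,0,0,0,0,0],[0,0,0,0,0,0,0],[0,0,0,0,0,0,0]])

```text
clock: 4.65
position: [364.5, 278.3, -16.9]
ee_rot: [1.0, 0.0, 0.0, -0.0]
contact_force: [-0.6, -2.3, 6.3]
gripper_width: 59.0
```

Request:
servo_tool(rows=[[0,0,0,0,0,0,0],[0,0,0,0,0,0,0],[0,0,0,-1,0,0,0],[0,0,0,-2,0,0,0],[0,0,0,-3,0,0,0],[0,0,0,-3,0,0,0],[0,0,0,-2,0,0,0],[0,0,0,0,0,0,0]])

```text
clock: 5.45
position: [365.7, 280.2, 95.6]
ee_rot: [1.0, 0.0, 0.002, -0.003]
contact_force: [0.2, 0.4, -1.1]
gripper_width: 58.8
```

```bash
python3 -c "
from h import *
look('w5',136)"
```

```text
5.5 [364.8 279.   93.7] [ 1.     0.     0.001 -0.002] 58.89905574401149 cam [433. 279. 266.]
[318. 321.] at [364.2 280.4] circ 362.0 280.2 diam 70.0 minor 64.9 ang 173.3
```

Held (58.9 mm wide and still centred after the lift). Carrying it over to the big dish.

Request:
servo_tool(rows=[[0,0.8,2.5,0,0,0,0],[0,0.8,4.5,0,0,0,0],[0,0.8,4.9,0,0,0,0],[0,0.8,4.9,0,0,0,0],[0,0.8,4.9,0,0,0,0],[0,0,4.9,0,0,0,0],[0,0,4.9,0,0,0,0],[0,-0.8,4.9,0,0,0,0],[0,-0.8,4.9,0,0,0,0],[0,-0.8,4.9,0,0,0,0],[0,-0.8,4.9,0,0,0,0],[0,-0.3,4.5,0,0,0,0]])

```text
clock: 6.7
position: [367.4, -279.3, 90.9]
ee_rot: [1.0, -0.0, -0.001, -0.001]
contact_force: [0.9, -0.0, -1.6]
gripper_width: 58.4
```

Request:
servo_tool(rows=[[0,0,1.4,0,0,0,0],[0,0,0,0,0,0,0],[0,0,0,2,0,0,0],[0,0,0,2,0,0,0],[0,0,0,0,0,0,0],[0,0,0,0,0,0,0]])

```text
clock: 7.3
position: [369.2, -291.0, 51.9]
ee_rot: [1.0, 0.001, -0.001, -0.0]
contact_force: [-0.3, -0.8, -0.3]
gripper_width: 58.9
```

```bash
python3 -c "
from h import *
look('w6',90)"
```

```text
7.35 [ 370.  -291.3   52.5] [1.    0.001 0.    0.   ] 58.48537376718568 cam [ 438. -291.  222.]
[317. 321.] at [ 367.  -290.4] circ 364.6 -290.9 diam 71.9 minor 66.0 ang 180.0
[ 10. 123.] at [ 443.7 -182.6] circ 445.3 -179.3 diam 20.8 minor 10.0 ang 172.2
```

View pics/w6.png

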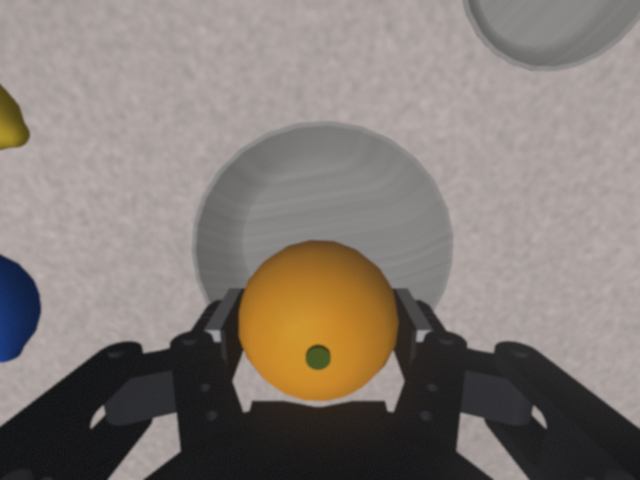

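The wrist view shows the fruit held over the big dish (rim columns 193–453, centred near 323). Lowering it.

Request:
servo_tool(rows=[[0,0,0.2,2,0,0,0],[0,0,0,2,0,0,0],[0,0,0,1.4,0,0,0],[0,0,0,0.6,0,0,0],[0,0,0,0.2,0,0,0],[0,0,0,0.2,0,0,0],[0,0,0,0,0,0,0]])

```text
clock: 8.05
position: [370.1, -293.9, -11.2]
ee_rot: [1.0, 0.0, 0.001, 0.0]
contact_force: [-0.2, -0.6, -2.2]
gripper_width: 58.8
```

Request:
servo_tool(rows=[[0,0,0,0.1,0,0,0],[0,0,0,0.1,0,0,0],[0,0,0,0,0,0,0]])

```text
clock: 8.35
position: [370.1, -294.0, -12.8]
ee_rot: [1.0, 0.0, 0.001, 0.0]
contact_force: [-0.9, 1.0, 4.6]
gripper_width: 58.7
```

Request:
servo_tool(rows=[[0.75,0,0,0,0,0,0],[0.8,0,0,0,0,0,0],[0.85,0,0,0,0,0,0],[0.85,0,0,0,0,0,0]])

```text
clock: 8.75
position: [369.6, -293.8, -13.8]
ee_rot: [1.0, 0.0, 0.0, 0.0]
contact_force: [-0.1, 0.3, -0.7]
gripper_width: 72.7
```

Request:
servo_tool(rows=[[0.85,0,0,-2,0,0,0],[0.85,0,0,-3,0,0,0],[1,0,0,-4,0,0,0],[1,0,0,-1.8,0,0,0],[1,3.9,-2.1,0,0,0,0],[1,3.9,-2.1,0,0,0,0],[1,3.9,-2.1,0,0,0,0],[1,3.9,-2.1,0,0,0,0],[1,3.9,-2.1,0,0,0,0],[1,3.9,-2.1,-1,0,0,0],[1,3.6,-1.8,-1,0,0,0],[1,0,0,0,0,0,0]])

```text
clock: 9.95
position: [644.4, -147.5, 114.8]
ee_rot: [1.0, 0.002, 0.002, 0.0]
contact_force: [0.1, -0.4, -0.1]
gripper_width: 85.2
```

```bash
python3 -c "
from h import *
look('w7',22)"
```

```text
10.0 [ 641.4 -148.3  113.8] [ 1.     0.001  0.    -0.   ] 85.41874275082752 cam [ 712. -147.  285.]
[323. 238.] at [ 642.  -151.2] circ 641.3 -151.2 diam 49.4 minor 47.3 ang -178.1
```

Request:
servo_tool(rows=[[1,0.15,0.2,3,0,0,0],[1,0,0,4,0,0,0],[1,0,0,3,0,0,0],[1,0,0,2,0,0,0],[1,0,0,1,0,0,0],[1,0,0,0.5,0,0,0],[1,0,0,0,0,0,0],[0,0,0,0,0,0,0],[0,0,0,0,0,0,0],[0,0,0,0,0,0,0],[0,0,0,0,0,0,0],[0,0,0,0,0,0,0]])

```text
clock: 11.2
position: [642.4, -151.8, -18.8]
ee_rot: [1.0, 0.001, 0.002, 0.0]
contact_force: [-1.1, 0.1, 5.4]
gripper_width: 47.8
```

Request:
servo_tool(rows=[[0,0,0,0,0,0,0]])

```text
clock: 11.3
position: [642.4, -151.8, -18.8]
ee_rot: [1.0, 0.001, 0.002, 0.0]
contact_force: [-1.1, 0.1, 5.1]
gripper_width: 47.9
```

Request:
servo_tool(rows=[[0,0,0,-1,0,0,0],[0,0,0,-2,0,0,0],[0,0,0,-3,0,0,0],[0,0,0,-3,0,0,0],[0,0,0,-2,0,0,0],[0,-0.6,-2.5,0,0,0,0],[0,-0.9,-4.4,0,0,0,0],[0,-0.9,-4.8,0,0,0,0],[0,-0.9,-4.8,0,0,0,0],[0,-0.9,-4.8,0,0,0,0]])

```text
clock: 12.3
position: [598.0, 62.9, 89.4]
ee_rot: [1.0, -0.0, -0.0, -0.0]
contact_force: [0.9, 0.3, -0.5]
gripper_width: 48.2
```

Request:
servo_tool(rows=[[0,-1,-4.8,0,0,0,0],[0,-1,-4.8,0,0,0,0],[0,-1,-4.8,0,0,0,0],[0,-1,-4.8,0,0,0,0],[0,-1,-4.8,0,0,0,0],[0,-1,-4.8,0,0,0,0],[0,-0.8,-4,0,0,0,0],[0,-0.2,-2,0,0,0,0],[0,0,0,2,0,0,0],[0,0,0,1,0,0,0],[0,0,0,0,0,0,0]])

```text
clock: 13.4
position: [527.7, 407.2, 56.9]
ee_rot: [1.0, -0.0, -0.002, 0.002]
contact_force: [-0.6, 0.5, -1.5]
gripper_width: 47.7
```

```bash
cat >> h.py <<'E'
def dishc(d,near,z,R):
    "circle of bright rim/dark dish: edge points along rays from guessed centre on rim plane"
    E=np.linalg.inv(d['extrinsics']);K=d['mtx'];g=cv2.GaussianBlur(cv2.cvtColor(d['image'],cv2.COLOR_RGB2GRAY),(5,5),0).astype(float)
    def px(p):
        c=E@np.r_[p,1];return K[0,0]*c[0]/-c[2]+K[0,2],K[1,1]*c[1]/c[2]+K[1,2]
    pts=[]
    for t in np.radians(np.arange(-80,81,4)):
        rr=np.arange(R-15,R+16,.5);u=np.array([px([near[0]+r*np.cos(t),near[1]+r*np.sin(t),z]) for r in rr])
        if u.min()<2 or u[:,0].max()>637 or u[:,1].max()>477: continue
        v=cv2.remap(g.astype(np.float32),u[:,0].astype(np.float32),u[:,1].astype(np.float32),cv2.INTER_LINEAR).ravel()
        k=np.argmax(np.gradient(v)[2:-2])+2; pts.append([near[0]+rr[k]*np.cos(t),near[1]+rr[k]*np.sin(t)])
    P=np.array(pts);A=np.c_[2*P,np.ones(len(P))]
    for _ in range(3):
        s=np.linalg.lstsq(A,(P**2).sum(1),rcond=None)[0];r=np.sqrt(s[2]+s[0]**2+s[1]**2);e=abs(np.hypot(*(P-s[:2]).T)-r);m=e<=max(np.median(e)*2,.5);P,A=P[m],A[m]
    print('dish',s[:2].round(1),'R',r.round(1),'n',len(P))
E
python3 -c "
from h import *
d=look('w8',90)
dishc(d,(530,409),25,62)"
```

```text
13.45 [528.6 407.7  58.3] [ 1.    -0.    -0.001  0.001] 48.1529697002896 cam [597. 408. 227.]
[318. 320.] at [523.2 407.9] circ 521.7 407.4 diam 60.0 minor 54.4 ang -178.5
dish [534.6 405.7] R 59.6 n 28
```

View pics/w8.png

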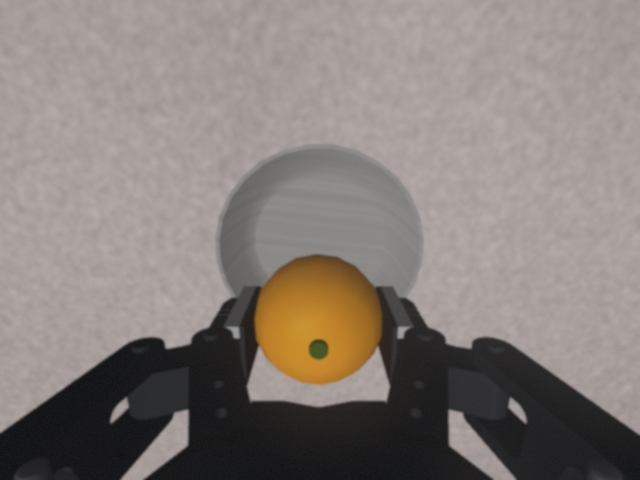

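The wrist view shows the middle yuzu above the mid dish (rim 217–423, row centre about 243). A small x shift, then down.

Request:
servo_tool(rows=[[0,0.3,0,2,0,0,0],[0,0,0,2.4,0,0,0],[0,0,0,1.6,0,0,0],[0,0,0,0.8,0,0,0],[0,0,0,0.3,0,0,0],[0,0,0,0.1,0,0,0],[0,0,0,0,0,0,0]])

```text
clock: 14.15
position: [532.5, 409.7, -11.7]
ee_rot: [1.0, 0.0, 0.001, -0.001]
contact_force: [0.0, 0.1, -0.1]
gripper_width: 47.9
```

Request:
servo_tool(rows=[[0,0,0,0.1,0,0,0],[0,0,0,0,0,0,0]])

```text
clock: 14.35
position: [532.1, 409.5, -13.2]
ee_rot: [1.0, 0.0, 0.0, -0.0]
contact_force: [0.2, 0.4, -1.2]
gripper_width: 48.0
```

Request:
servo_tool(rows=[[0,0,0,0.1,0,0,0],[0,0,0,0.1,0,0,0],[0,0,0,0,0,0,0]])

```text
clock: 14.65
position: [532.1, 409.5, -14.8]
ee_rot: [1.0, 0.0, 0.0, -0.0]
contact_force: [-1.5, -0.6, 3.8]
gripper_width: 47.6
```

Contact at 3.8 N. Releasing and going to the small yuzu.

Request:
servo_tool(rows=[[0.62,0,0,0,0,0,0],[0.7,0,0,0,0,0,0],[0.72,0,0,0,0,0,0],[0.72,0,0,-1.5,0,0,0],[0.72,0,0,-3,0,0,0],[0.85,0,0,-4,0,0,0],[1,0,0,-3,0,0,0]])

```text
clock: 15.35
position: [532.7, 409.8, 102.9]
ee_rot: [1.0, 0.0, 0.001, -0.001]
contact_force: [0.7, 0.5, -0.4]
gripper_width: 84.0
```

Request:
servo_tool(rows=[[1,1.6,3.9,0,0,0,0],[1,1.6,3.9,0,0,0,0],[1,1.6,3.9,0,0,0,0],[1,1.6,3.9,0,0,0,0],[1,1.6,3.9,0,0,0,0],[1,1.6,3.9,0,0,0,0],[1,1.5,3.8,0,0,0,0],[1,0,0,0,0,0,0],[1,0,0,0,0,0,0]])

```text
clock: 16.25
position: [643.4, 136.3, 100.1]
ee_rot: [1.0, -0.001, 0.0, -0.0]
contact_force: [-0.5, 0.6, -0.2]
gripper_width: 85.7
```

```bash
python3 -c "
from h import *
look('w9',18)"
```

```text
16.3 [643.1 137.3 100. ] [ 1. -0.  0. -0.] 85.1073291660745 cam [712. 136. 270.]
[319. 237.] at [644.5 135.8] circ 644.1 135.7 diam 38.3 minor 35.9 ang 178.8
```

Request:
servo_tool(rows=[[1,0.1,0.1,3,0,0,0],[1,0,0,3.6,0,0,0],[1,0,0,3,0,0,0],[1,0,0,2,0,0,0],[1,0,0,0.5,0,0,0],[1,0,0,0,0,0,0],[0,0,0,0,0,0,0],[0,0,0,0,0,0,0],[0,0,0,0,0,0,0],[0,0,0,0,0,0,0],[0,0,0,0,0,0,0],[0,0,0,0,0,0,0]])

```text
clock: 17.5
position: [644.9, 136.7, -20.1]
ee_rot: [1.0, 0.0, 0.001, -0.0]
contact_force: [-1.5, 0.6, 6.0]
gripper_width: 36.8
```

Request:
servo_tool(rows=[[0,0,0,0,0,0,0]])

```text
clock: 17.6
position: [644.9, 136.7, -20.1]
ee_rot: [1.0, 0.0, 0.001, -0.0]
contact_force: [-0.8, 0.9, 6.7]
gripper_width: 36.8
```

Request:
servo_tool(rows=[[0,0,0,-1,0,0,0],[0,0,0,-2,0,0,0],[0,0,0,-3,0,0,0],[0,0,0,-3,0,0,0],[0,0,0,-2,0,0,0],[0,-0.6,2.5,0,0,0,0],[0,-1,4.3,0,0,0,0],[0,-1.1,4.7,0,0,0,0],[0,-1.1,4.7,0,0,0,0],[0,-1.1,4.7,0,0,0,0]])

```text
clock: 18.6
position: [594.1, -74.4, 88.6]
ee_rot: [1.0, 0.0, -0.0, -0.0]
contact_force: [0.2, -0.4, -0.4]
gripper_width: 36.8
```

Request:
servo_tool(rows=[[0,-1.1,4.7,0,0,0,0],[0,-1.1,4.7,0,0,0,0],[0,-1.1,4.7,0,0,0,0],[0,-1.1,4.7,0,0,0,0],[0,-1.1,4.7,0,0,0,0],[0,-1.1,4.5,0,0,0,0],[0,-0.7,3.5,0,0,0,0],[0,-0.2,1.8,0,0,0,0],[0,0,0,2,0,0,0],[0,0,0,1,0,0,0],[0,0,0,0,0,0,0]])

```text
clock: 19.7
position: [518.8, -404.4, 56.1]
ee_rot: [1.0, 0.0, -0.002, -0.001]
contact_force: [0.1, 0.1, -1.0]
gripper_width: 37.1
```

```bash
python3 -c "
from h import *
d=look('w10',90)
dishc(d,(519,-405),22,50)"
```

```text
19.75 [ 519.8 -404.7   57.4] [ 1.     0.001 -0.001 -0.   ] 36.82356986223845 cam [ 588. -404.  226.]
[167. 452.] at [ 444.9 -332.2] circ 444.1 -328.7 diam 45.0 minor 8.0 ang 135.2
[317. 316.] at [ 516.4 -403.9] circ 515.5 -403.6 diam 45.1 minor 40.4 ang 178.2
dish [ 521.6 -408.5] R 48.3 n 26
```

View pics/w10.png

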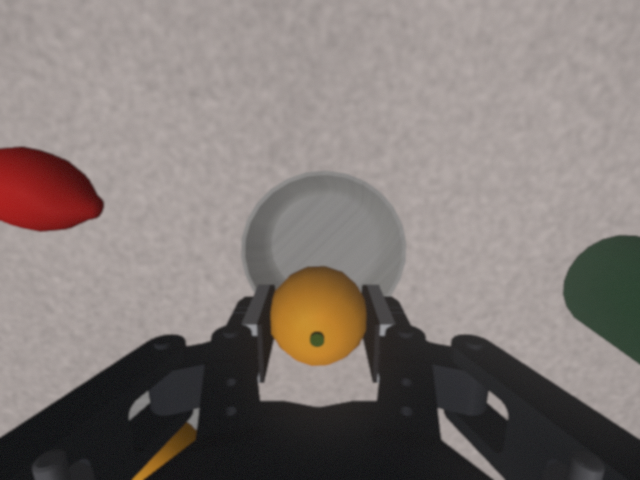

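The small yuzu is above the small dish (rim 242–405, centre column 324). The spray bottle stays clear at the right. Shifting 3 mm and lowering.

Request:
servo_tool(rows=[[0,0.1,0.3,2,0,0,0],[0,0,0,2.4,0,0,0],[0,0,0,1.6,0,0,0],[0,0,0,0.8,0,0,0],[0,0,0,0.3,0,0,0],[0,0,0,0.1,0,0,0],[0,0,0,0.1,0,0,0],[0,0,0,0,0,0,0]])

```text
clock: 20.55
position: [521.7, -408.9, -13.9]
ee_rot: [1.0, 0.0, 0.001, 0.0]
contact_force: [0.2, 0.4, -2.3]
gripper_width: 37.1
```

Request:
servo_tool(rows=[[0,0,0,0.1,0,0,0],[0,0,0,0,0,0,0]])

```text
clock: 20.75
position: [521.2, -408.8, -15.5]
ee_rot: [1.0, 0.0, 0.0, 0.0]
contact_force: [0.6, 0.4, 0.3]
gripper_width: 36.6
```

Request:
servo_tool(rows=[[0,0,0,0.1,0,0,0],[0.46,0,0,0,0,0,0],[0.5,0,0,0,0,0,0],[0.53,0,0,0,0,0,0],[0.55,0,0,0,0,0,0],[0.55,0,0,-1,0,0,0],[0.6,0,0,-2,0,0,0],[0.8,0,0,-4,0,0,0],[1,0,0,-4,0,0,0]])

```text
clock: 21.65
position: [520.7, -408.6, 94.5]
ee_rot: [1.0, 0.0, -0.001, -0.0]
contact_force: [0.4, -0.7, -0.4]
gripper_width: 78.6
```

Request:
servo_tool(rows=[[1,-0.9,-4.4,0,0,0,0],[1,-0.9,-4.4,0,0,0,0],[1,-1,-4.4,0,0,0,0],[1,-1,-4.5,0,0,0,0],[1,-1,-4.5,0,0,0,0],[1,-1,-4.5,0,0,0,0],[1,-0.9,-4.4,0,0,0,0],[1,0,0,0,0,0,-8.5],[1,0,0,0,0,0,-8.5],[1,0,0,0,0,0,-8.5],[1,0,0,0,0,0,-8.5]])

```text
clock: 22.75
position: [454.3, -97.4, 94.1]
ee_rot: [0.955, 0.296, 0.001, 0.0]
contact_force: [-0.4, -0.3, -0.2]
gripper_width: 85.2
```

Request:
servo_tool(rows=[[1,0,0,0,0,0,-8.5],[1,0,0,0,0,0,-8.5],[1,0,0,0,0,0,-8.5],[1,0,0,0,0,0,0],[1,0,0,0,0,0,0]])

```text
clock: 23.25
position: [454.2, -97.8, 93.8]
ee_rot: [0.869, 0.495, 0.0, 0.0]
contact_force: [0.1, 0.1, -0.5]
gripper_width: 85.3
```

```bash
python3 -c "
from h import *
look('w11',23)"
```

```text
23.3 [454.2 -97.8  93.6] [0.869 0.495 0.    0.   ] 85.40175239266854 cam [489. -39. 264.]
[321. 243.] at [456.3 -99. ] circ 455.2 -100.0 diam 73.9 minor 42.4 ang 63.2
```

View pics/w11.png

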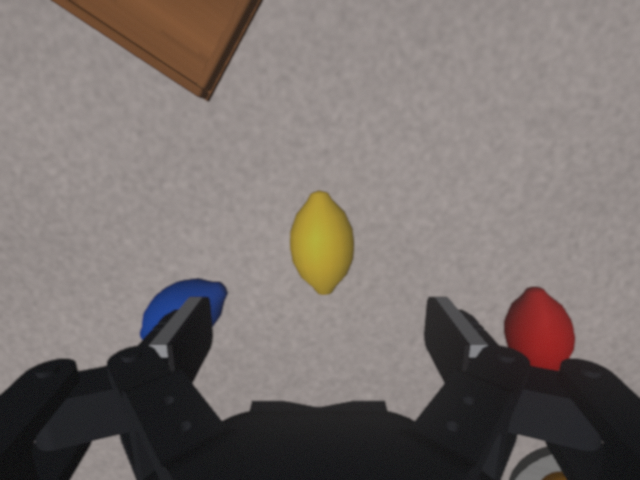

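The yellow lemon is at (321,243), lengthwise in the view, between the blue (185,310) and red (540,330) look-alikes. The jaws clear both. Turning 3° more and grasping.

Request:
servo_tool(rows=[[1,0,0.2,2,0,0,-3],[1,0,0,3.5,0,0,0],[1,0,0,3,0,0,0],[1,0,0,2,0,0,0],[1,0,0,0.7,0,0,0],[1,0,0,0,0,0,0],[0,0,0,0,0,0,0],[0,0,0,0,0,0,0],[0,0,0,0,0,0,0],[0,0,0,0,0,0,0],[0,0,0,0,0,0,0],[0,0,0,0,0,0,0]])

```text
clock: 24.5
position: [456.6, -98.7, -17.2]
ee_rot: [0.855, 0.519, 0.001, 0.001]
contact_force: [-1.2, 0.6, 7.8]
gripper_width: 43.0
```

Request:
servo_tool(rows=[[0,0,0,0,0,0,0]])

```text
clock: 24.6
position: [456.6, -98.7, -17.2]
ee_rot: [0.855, 0.519, 0.001, 0.001]
contact_force: [-1.5, 0.9, 7.4]
gripper_width: 43.2
```

Request:
servo_tool(rows=[[0,0,0,-1,0,0,0],[0,0,0,-2,0,0,0],[0,0,0,-3,0,0,0],[0,0,0,-3,0,0,0],[0,0,0,-2,0,0,0],[0,0,0,0,0,0,7.4],[0,0,0,0,0,0,7.4],[0,0,0,0,0,0,7.4],[0,0,0,0,0,0,7.4],[0,0,0,0,0,0,7.3]])

```text
clock: 25.6
position: [455.5, -98.8, 91.9]
ee_rot: [0.976, 0.219, 0.0, -0.0]
contact_force: [-0.7, 0.4, -1.1]
gripper_width: 42.9
```

Request:
servo_tool(rows=[[0,1,-2,0,0,0,0],[0,1.9,-3.7,0,0,0,0],[0,1.9,-3.8,0,0,0,0],[0,1.9,-3.8,0,0,0,0],[0,1.4,-2.7,0,0,0,0],[0,0.7,-1.4,0,0,0,0],[0,0,0,0,0,0,0],[0,0,0,0,0,0,0]])

```text
clock: 26.4
position: [459.4, 96.1, 91.5]
ee_rot: [0.975, 0.222, -0.0, -0.0]
contact_force: [-0.1, -0.8, -1.1]
gripper_width: 43.3
```

```bash
python3 -c "
from h import *
look('w12',130)"
```

```text
26.45 [459.4  95.6  91.5] [ 0.975  0.221 -0.    -0.   ] 43.67748204709784 cam [521. 126. 262.]
[318. 318.] at [458.5  96. ] circ 455.8 94.8 diam 80.5 minor 46.8 ang -154.8
```

View pics/w12.png

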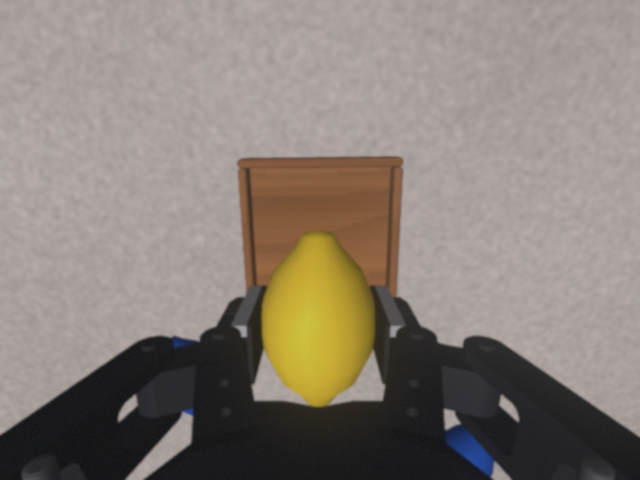

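Lemon above the tray, aligned with its sides (far rim at row about 160, columns 238–403). The centre is about 3 mm ahead and 1.5 mm to the right. Adjusting and lowering.

Request:
servo_tool(rows=[[0,0.3,0.15,3,0,0,0],[0,0,0,3,0,0,0],[0,0,0,2,0,0,0],[0,0,0,1.4,0,0,0],[0,0,0,0.6,0,0,0],[0,0,0,0.1,0,0,0],[0,0,0,0,0,0,0]])

```text
clock: 27.15
position: [463.7, 95.9, -9.3]
ee_rot: [0.975, 0.221, 0.0, -0.0]
contact_force: [-0.1, 0.9, -0.5]
gripper_width: 43.3
```

Request:
servo_tool(rows=[[0,0,0,0.1,0,0,0],[0,0,0,0,0,0,0]])

```text
clock: 27.35
position: [463.6, 96.3, -10.1]
ee_rot: [0.975, 0.222, 0.001, -0.0]
contact_force: [0.0, 0.9, -1.7]
gripper_width: 43.1
```

Request:
servo_tool(rows=[[0,0,0,0.1,0,0,0],[0,0,0,0.1,0,0,0],[0,0,0,0,0,0,0]])

```text
clock: 27.65
position: [463.7, 96.4, -11.2]
ee_rot: [0.975, 0.222, 0.001, 0.0]
contact_force: [-3.1, -0.7, 10.5]
gripper_width: 43.0
```

Request:
servo_tool(rows=[[0.55,0,0,0,0,0,0],[0.6,0,0,0,0,0,0],[0.63,0,0,0,0,0,0],[0.63,0,0,0,0,0,0],[0.63,0,0,-1,0,0,0],[0.63,0,0,-3,0,0,0],[0.8,0,0,-4,0,0,0],[1,0,0,-4,0,0,0],[1,-1,-3,-4,0,0,0],[1,-3,-3,-4,0,0,0],[1,-3,0,0,0,0,0]])

```text
clock: 28.75
position: [382.3, 120.5, 186.0]
ee_rot: [0.975, 0.223, 0.006, -0.002]
contact_force: [0.7, -0.4, -1.0]
gripper_width: 85.2
```

```bash
python3 - <<'E'
from h import *
from bench import *
s=read_state();print(s['clock'],s['position'],s['contact_force'])
T=get_image('top');S=get_image('side')
A=T['image'][190:350,110:450];B=S['image'][120:480,220:480]
A=cv2.resize(A,(500,235),interpolation=cv2.INTER_CUBIC);B=cv2.resize(B,(300,415),interpolation=cv2.INTER_CUBIC)
C=np.zeros((415,800,3),np.uint8);C[:235,:500]=A;C[:,500:]=B
cv2.imwrite('pics/end.png',C[:,:,::-1])
for c in blobs(fruitmask(T['image'])):
    p=cen(c)
    if p[0]>100 and p[1]>190: print(p.round(1),cv2.contourArea(c),onz(T,p,30).round())
E
```

```text
28.75 [382.33641462 120.50804261 186.00162748] [ 0.68729896 -0.41120641 -1.01988789]
[387.5 313.9] 318.0 [ 369. -292.   30.]
[250.3 282.6] 986.5 [463.  90.  30.]
[426.2 259.2] 112.5 [ 520. -406.   30.]
[135.2 261.1] 183.5 [530. 413.  30.]
```

View pics/end.png

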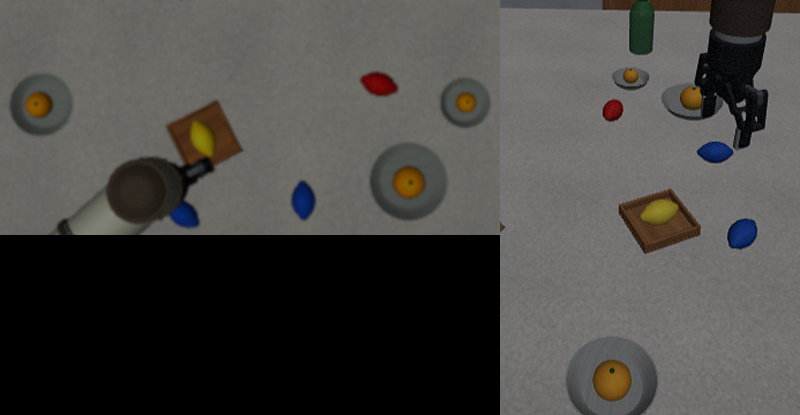

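All four fruits are in their vessels in both views: yuzu at crop (39,104), (409,182) and (466,102), lemon at (202,138). The vessels look level and the gripper is clear. I'll let the arm come to rest and hand in.

Request:
servo_tool(rows=[[1,0,0,0,0,0,0],[1,0,0,0,0,0,0],[1,0,0,0,0,0,0],[1,0,0,0,0,0,0]])

```text
clock: 29.25
position: [380.7, 117.5, 180.2]
ee_rot: [0.975, 0.221, -0.001, 0.0]
contact_force: [0.3, 0.7, -0.3]
gripper_width: 85.1
```

```bash
python3 -c "
from bench import *
print(job_done())"
```

```text
the job is handed in; nothing more can be done
None
```

All four fruits are in their vessels: each yuzu in the dish of its size, and the lemon flat in the square tray. I handed the job in at about 29 s. It reported no verdict.

- **Last check:** the final top and side pictures show each yuzu within about 5 mm of its dish centre. The lemon looks central in the tray by eye, but I have no measured offset for it because the colour mask merged it with the wood. The vessels look level, and the arm is clear with no contact force.
- **Placing:** three fruits were lowered until I felt them touch down (4–10 N) before release. For the small yuzu there was no clear touch, so I lowered it another 1 mm and then opened.
- **What disagreed:** the real fingertips sit about 37 mm farther back than the documented tool frame. My first grasp of the big yuzu therefore shut above it and pressed on its top with about 12 N. The fruit did not move, and I corrected the depth for every later grasp.
- **Bystanders:** the arm never went near the reamer or the spray bottle, and the blue and red look-alikes were left alone. I did not measure the reamer's or bottle's position again at the end.

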